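Put the clamping of the calibration panel right

TASK

The plywood calibration panel has been clamped to its sloping stand in a hurry, with two large spring clamps and a small one. It should be held by the two large clamps only, one on the top edge at each end, in the plain margin where they cover no holes, each pushed well down and square over panel and backing board; so see which clamps are out of place and put them right. The small clamp belongs on the clamp rack, clipped over the top edge of the rack's board in a free place; do not disturb the panel, the clamps parked on the rack, the bottle or the camera.

Things in the scene. Friction and masses are not known exactly. Their poses are not given: they have to be found in the camera images.
- large_1: Large spring clamp, starting on the panel's top edge at the left end, the right end or the middle. Black with orange jaw pads, 22 mm wide (y), 94 mm from handle tops to jaw tips, 0.10 kg. Origin on the pivot pin; z up through the handles, x the squeezing direction, y along the pin. All clamps start clipped with the pivot 12 mm above the edge and z pointing up along the board
- large_2: The other large clamp, also starting at the left end, the right end or the middle of the panel's top edge; size and axes as large_1. Flat outer faces of the handles: 13 to 50 mm above the pivot; clipped, they stand 45 mm apart at 13 mm up and 62 mm apart at the tops; fully squeezed they are parallel, 38 mm apart, and the jaws 27 mm apart
- large_1_jaw (a point): Middle of large_1's jaw pads, 34 mm below its pivot; axes as the clamp's. The pads are 12 mm tall; between them and the pivot is room for the edge, which can go in up to 6 mm below the pivot
- large_2_jaw (a point): Middle of large_2's jaw pads, 34 mm below its pivot; axes as the clamp's. The pads are 12 mm tall; between them and the pivot is room for the edge, which can go in up to 6 mm below the pivot
- large_1_f (a joint): large_1: opening of one half, rad (the other half mirrors it): 0 when clipped on a 12 mm edge, 0.225 fully squeezed, where it stops; sprung shut. Pressing 34 mm above the pivot it begins to open at 9 N and is fully open at 16 N
- large_2_f (a joint): large_2: opening of one half, rad (the other half mirrors it): 0 when clipped on a 12 mm edge, 0.225 fully squeezed, where it stops; sprung shut. Pressing 34 mm above the pivot it begins to open at 9 N and is fully open at 16 N
- small_1: Small clamp at the remaining place of the three on the panel's top edge; like a large one at 0.72 of its size: 17 mm wide, 67 mm tall, 0.055 kg. Origin on the pivot pin; z up through the handles, x the squeezing direction, y along the pin. Flat outer faces of the handles: 9 to 36 mm above the pivot; clipped, 45 mm apart at the tops; fully squeezed parallel, 27 mm apart, jaws 23 mm apart
- small_1_jaw (a point): Middle of small_1's jaw pads, 24.5 mm below its pivot; axes as the clamp's. The pads are 9 mm tall; the edge can go in up to 5 mm below the pivot
- small_1_f (a joint): small_1: opening of one half, rad (the other half mirrors it): 0 when clipped on a 12 mm edge, 0.225 fully squeezed, where it stops; sprung shut. Pressing 27 mm above the pivot it begins to open at 6 N and is fully open at 11 N
- small_2: A small clamp parked on the rack; stays there. Size and axes as small_1
- small_3: Another small clamp parked on the rack; stays there. Size and axes as small_1
- panel: Plywood calibration panel with a staggered grid of 26 mm holes: 300 mm wide (y), 200 mm up the slope (z), 6 mm thick (x). Loose, on the stand's ledge. Leans 30 degrees: top edge towards the robot, face away from it. Origin: middle of the lower edge, mid-thickness; x normal to the face. All holes lie within 93 mm of the middle; beyond are plain margins 57 mm wide
- end_left (a point): Middle of the plain margin at the panel's +y end, on the top edge, 125 mm from the panel's middle and mid-way through panel plus backing board; axes as the panel's
- end_right (a point): The same at the panel's -y end
- stand: Fixed aluminium stand. Its grey sloping backing board, 300 mm wide and 6 mm thick, lies against the panel's back (robot side), top edges flush: together one edge 12 mm thick, 205 mm above the table. Two posts prop the board from behind, up to 132 mm above the table. Origin under its middle, on the table
- rack: Fixed clamp rack: an upright plywood board 12 mm thick (x), 200 mm long (y), on a base 100 mm by 210 mm, 15 mm thick. Origin on the table under the middle of the board, z up
- rack_edge (a point): Middle of the top edge of the rack's board, 110 mm above the table; y runs along the edge
- bottle: Plastic bottle, 58 mm across, 170 mm tall, standing near the rack. Origin at the centre of its foot
- camera_unit: Small camera on a post and foot, 60 mm wide, 90 mm long, 106 mm tall, looking at the panel. Origin under its foot
Not all that is in view belongs to the job. What is shaped like the small_3 but red or turquoise is not meant.

How it is judged:
By the outcome, as a careful person would: the job done as asked, in the order asked, and still so for the second after the job is handed in, with the robot touching nothing.
It also fails if it takes over 67 s, if anything falls off the work surface, if the arm or the gripper's body presses on something with over 40 N, if the wrist force passes 120 N, or if a joint passes its speed limit or range.

ROBOT

A 6-joint arm with a two-finger parallel gripper is mounted at the origin on the work surface. World frame = base frame: x ahead of the robot, y to its left, z up, the work surface at z = 0. Lengths are in mm, angles in rad, forces in N, time in s.
With the tool pointing down it reaches from about 400 to 925 mm from the base axis. Payload 12.5 kg.
Tool frame: the origin (TCP) lies between the finger pads; the fingertips stand env.tip_extent ahead of it and the grasp point (between the pads) lies 11 mm behind it (env.tip_extent is the distance from the TCP to the fingertips, in mm); z points along the fingers, y is the line along which they close (so a half turn about z gives the same grasp; the last joint's range is limited). The gripper opens to 95 mm and grips with 3 to 60 N. Pads are 20 mm wide; open, the fingers measure 119 mm over their backs; the gripper's body (75 mm by 180 mm) begins 59 mm behind the grasp point.
Start: joints at [1.043, 0.491, 1.559, -0, 1.092, -0.106], TCP at [255.863, 570.246, 222.661] pointing down, gripper open.
Joint ranges: [-3.1, 3.1], [-0.84, 2.19], [0.05, 2.79], [-1.13, 4.28], [0.06, 2.93], [-2.69, 2.69]. Speed limits (rad/s): [2.22, 2.22, 2.79, 3.14, 3.14, 3.14].

INTERFACE

Orientations are given as [roll, pitch, yaw] about the fixed x, y, z axes, in that order (R = Rz(yaw) Ry(pitch) Rx(roll)).
In Python, from cell import env gives the robot as it stands.
- The arm moves only by the tool carry_out, never from a script. Its argument "motion" is a list of rows, each a list of 5 numbers: the shift along the tool's x, y, z in mm, then the turn about the tool's z in degrees, then the closure, from 0 (fully open) to 1 (shut). A call has 1 to 12 rows; each row shifts and turns the commanded pose from where the row before left it, along the tool's axes as they then stand; what a row does not reach is not made up. A row lasts 1/10 s, in which the tool goes at most 50 mm and 8.59 degrees, less where a joint would pass 70% of its speed; a pose out of reach is approached as far as the arm can. A call with a gripper value outside its range is refused whole. The fingers move at their own pace and stop on an object; the grip force is fixed at half the most. Time passes only in rows, so rows that do not move let the fingers close. It gives the time, the measured TCP pose, the force, the opening and the grip force at its end, in the units of the state.
- env.state(): the state, without advancing time (a new reading comes with each control period).
- env.read_camera(name): name is "side" or "top"; returns a dict with "color" (420x560x3 uint8, red, green, blue), "K" (3x3 intrinsics, pixels), "dist" ([k1, k2, p1, p2, k3] as OpenCV has them; the pictures are not rectified), "R" (3x3) and "t" (3): a world point X has camera coordinates R X + t. Camera axes: x right, y down, z forward; pixel columns grow to the right and rows downward; lengths in mm; the calibration is good to about 2 mm. A picture is of the moment at which its call begins. There is no depth.
- env.job_done(): hands the job in; it is judged then, once.
The state is a dict: "t": time; "joints": joint angles; "qvel": joint speeds; "tau": joint torques, N m; "eef_pos": TCP position; "tcp_rot": TCP orientation; "ft_force": force on the tool from outside, world axes, zero at the start; "moment": the same for the moment, N m; "opening": opening from 0.0 (shut) to 1.0 (fully open); "grip_force": force on a finger pad.
Only numpy, scipy, OpenCV 4.12 (cv2) and the standard library are available. Lean on these libraries where they do the work, as an engineer would, in place of code of your own. Each camera call takes 0.05 s, during which the arm holds its last target. There are 200 camera calls.

## Working session

There is one attempt and no reset: what is moved stays moved. The work goes in short steps, Python scripts to look and compute and a tool call to move; the robot and the scene stay as the last step left them, time stands still between calls to the robot, and variables do not carry over. Pictures are saved under pics/ and viewed, at most 10 in all, crops included, and the job is handed in when it is done.

Besides the shell and the picture viewer there is one more tool, called as name([rows], argument=value, ...), one row to a line, values as JSON. carry_out: Moves the arm, as the interface text tells. Its arguments: {"type":"object","properties":{"motion":{"type":"array"}},"required":["motion"]}

```bash
ls; mkdir -p pics; python3 - <<'E'
from cell import env
import cv2,numpy as np
s=env.state();print(s,env.tip_extent)
for n in("side","top"):
    c=env.read_camera(n);cv2.imwrite(f"pics/{n}0.png",cv2.resize(c["color"][:,:,::-1],(784,588)))
    np.savez(f"pics/{n}0.npz",**c)
    print(n,c["K"],c["dist"],c["R"],c["t"])
E
```

```text
pics
{'t': 0.0, 'joints': array([ 1.04342290e+00,  4.91580107e-01,  1.55945776e+00,  7.26901118e-06,
        1.09170474e+00, -1.05584443e-01]), 'qvel': array([ 5.23732081e-04,  2.91284641e-04,  1.14872455e-04, -1.23587752e-05,
       -6.82271268e-04,  4.86896057e-04]), 'tau': array([ 2.75472514e-03, -6.12639999e+01, -2.58181733e+01,  6.93612196e-02,
        4.81085829e-02, -1.00339942e-04]), 'eef_pos': array([255.71830089, 570.02937513, 222.04611848]), 'tcp_rot': array([-3.14044978e+00, -1.27602907e-04,  2.71980024e+00]), 'ft_force': array([ 0.56788219, -0.2157508 , -0.50398994]), 'moment': array([-0.01576476,  0.03523233, -0.02465708]), 'grip_force': 0.0, 'opening': 1.0025285704483085} 8.0
side [[453.11655094   0.         275.05194092]
 [  0.         453.11655094 209.98383335]
 [  0.           0.           1.        ]] [0.02961458 0.         0.         0.         0.        ] [[ 0.70732703 -0.70688553  0.00114847]
 [-0.45078459 -0.45231641 -0.76954735]
 [ 0.54450136  0.54380393 -0.63858872]] [-425.94156665  386.95996481  945.83871011]
top [[513.06522099   0.         279.44214095]
 [  0.         513.06522099 210.78388397]
 [  0.           0.           1.        ]] [-0.03234568  0.          0.          0.          0.        ] [[ 0.0045125  -0.99978834 -0.02007288]
 [-0.99097778 -0.00178211 -0.13401443]
 [ 0.13395029  0.02049652 -0.99077607]] [   9.08666367  604.76620841 1057.32875673]
```

View pics/side0.png

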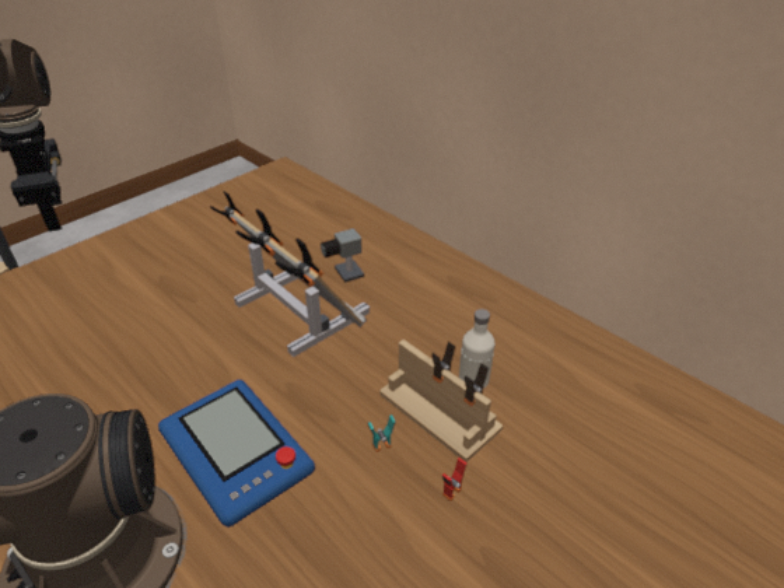

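View pics/top0.png

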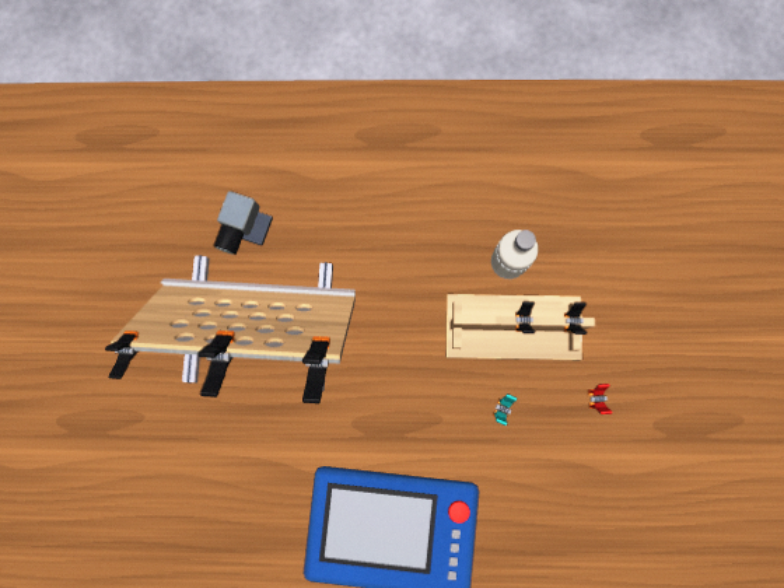

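What the pictures show, in shown-image pixels:
- **Top view, clamps on the panel edge:** left (122,350), middle (216,362) and right (316,368). The left one looks smallest.
- **Rack:** the board runs (450–595, 322), with parked clamps at (525,317) and (575,318). The free places are at its left.
- **Lookalikes to leave alone:** turquoise (505,408), red (600,398), and the two parked clamps.

So small_1 should be the left one, and the middle large clamp should go to the left end. One close crop of both areas will check that.

```bash
cat > h.py <<'E'
import numpy as np,cv2
def load(n):return dict(np.load(f"pics/{n}.npz"))
def ray(c,px):
    u=cv2.undistortPoints(np.array([[px]],float),c["K"],c["dist"])[0,0]
    return -c["R"].T@c["t"], c["R"].T@np.array([u[0],u[1],1])
def onz(c,px,z):
    o,d=ray(c,px);return o+d*(z-o[2])/d[2]
def proj(c,X):
    return cv2.projectPoints(np.array(X,float).reshape(-1,1,3),cv2.Rodrigues(c["R"])[0],c["t"],c["K"],c["dist"])[0][:,0]
def tri(c1,p1,c2,p2):
    o1,d1=ray(c1,p1);o2,d2=ray(c2,p2);A=np.stack([d1,-d2],1);s=np.linalg.lstsq(A,o2-o1,rcond=None)[0]
    a,b=o1+d1*s[0],o2+d2*s[1];return (a+b)/2,np.linalg.norm(a-b)
E
python3 - <<'E'
from h import *
c=load("top0");im=c["color"][:,:,::-1]
a=cv2.resize(im[190:300,70:270],(800,440),interpolation=cv2.INTER_CUBIC)[:380]
b=cv2.resize(im[205:260,310:430],(480,220),interpolation=cv2.INTER_CUBIC)
o=np.zeros((600,800,3),np.uint8);o[:380]=a;o[380:600,:480]=b
cv2.imwrite("pics/crop1.png",o)
hsv=cv2.cvtColor(im,cv2.COLOR_BGR2HSV)
m=cv2.inRange(hsv,(3,190,150),(14,255,255))
n,l,st,ce=cv2.connectedComponentsWithStats(m)
for s,q in zip(st[1:],ce[1:]):
    if s[4]>4: print(s,q)
E
```

```text
[ 89 236   9   4  14] [ 93.5        237.14285714]
[155 236  12   4  30] [160.23333333 237.3       ]
[223 240  12   4  28] [228.67857143 241.60714286]
```

View pics/crop1.png

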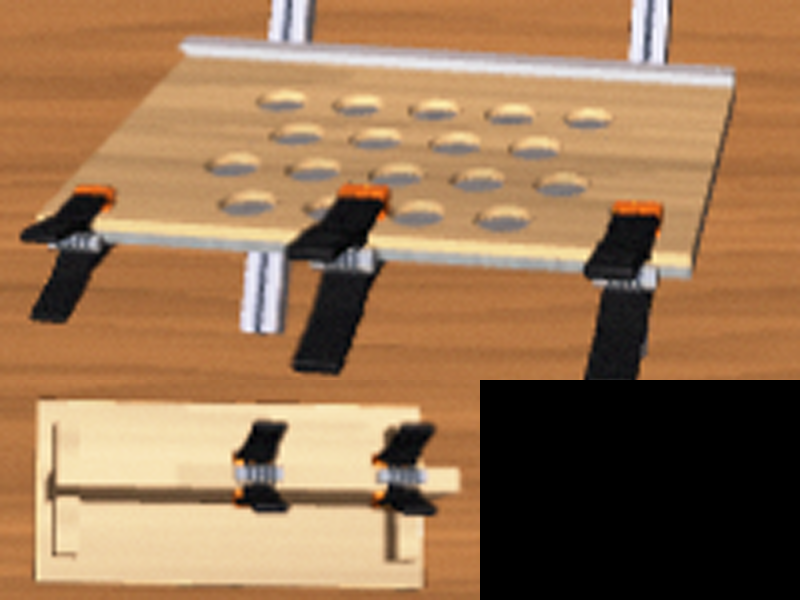

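The crop settles it: the left clamp's pad is 9 px wide against 12 px for the other two, so it is small_1, at crop (70,250). The large clamps are at middle crop (345,260) and right crop (625,280). The rack is free left of crop (235,480). Next I measure the positions.

```bash
python3 - <<'E'
from h import *
np.set_printoptions(precision=1,suppress=True)
t=load("top0");s=load("side0")
P=lambda x,y:(70+x/4,190+y/4)
Q=lambda x,y:(310+x/4,205+(y-380)/4)
F=.7143
R=onz(t,P(691,264),205);L=onz(t,P(38,226),205)
print("edge R,L",R,L,np.linalg.norm(R-L),np.degrees(np.arctan2(-(L-R)[0],(L-R)[1])))
for n,p in dict(small=(80,241),mid=(345,260),right=(627,278)).items():
    print(n,"pin",onz(t,P(*p),205+10))
for n,px in dict(s=(93.5,236.5),m=(160.2,236.5),r=(228.7,241)).items(): print("padtop",n,onz(t,px,196))
for n,p in dict(rackL=(50,478),rackR=(459,478)).items(): print(n,onz(t,Q(*p),110))
for n,p in dict(c2=(262,474),c3=(402,474)).items(): print(n,onz(t,Q(*p),122))
for n,p in dict(b00=(37,401),b01=(420,405),b10=(37,580),b11=(424,588)).items(): print(n,onz(t,Q(*p),15))
# rack edge ends in side image
print("side rack", [tri(t,Q(50,478),s,(400*F,347*F)),tri(t,Q(459,478),s,(489*F,405*F))])
# side: pin positions
for n,a,b in (("small",(80,241),(232,213)),("mid",(345,260),(265,238)),("right",(627,278),(308,270))):
    print(n,tri(t,P(*a),s,(b[0]*F,b[1]*F)))
c=s["color"][:,:,::-1]
o=np.zeros((600,800,3),np.uint8)
o[:600,:400]=cv2.resize(c[130:250,145:225],(400,600),interpolation=cv2.INTER_CUBIC)
o[:500,400:]=cv2.resize(c[235:335,268:348],(400,500),interpolation=cv2.INTER_CUBIC)
cv2.imwrite("pics/crop2.png",o)
E
```

```text
edge R,L [500.3  73.3 205. ] [516.1 372.1 205. ] 299.2083979058969 -3.031250305670863
small pin [508.9 348.3 215. ]
mid pin [501.  227.5 215. ]
right pin [493.5 100.8 215. ]
padtop s [535.3 350.5 196. ]
padtop m [535.8 226.4 196. ]
padtop r [527.9 100.2 196. ]
rackL [557.9 -76.4 110. ]
rackR [ 558.3 -279.6  110. ]
c2 [ 558.9 -179.8  122. ]
c3 [ 559.1 -248.5  122. ]
b00 [609.6 -75.6  15. ]
b01 [ 607.7 -284.6   15. ]
b10 [511.8 -75.   15. ]
b11 [ 508.1 -283.8   15. ]
side rack [(array([560.3, -78.1,  95.7]), np.float64(2.5887117149412564)), (array([ 559. , -280.7,  106.6]), np.float64(0.763770446357597))]
small (array([511.1, 348.4, 210.6]), np.float64(4.952883169825213))
mid (array([502.7, 226.6, 213.4]), np.float64(4.315929096133834))
right (array([497.7,  98.3, 209. ]), np.float64(10.161836626095686))
```

View pics/crop2.png

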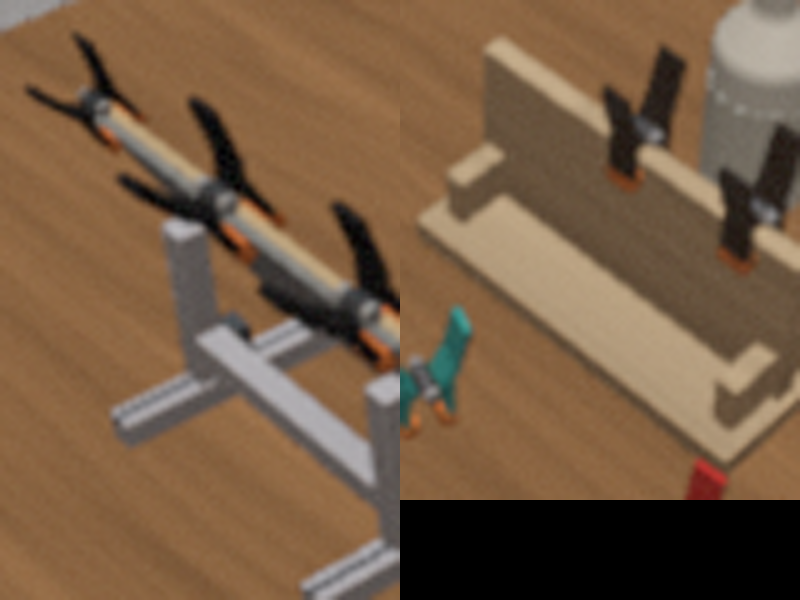

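carry_out([
  [0,0,-12,7.65,0],
  [0,0,-12,7.65,0],
  [0,0,-12,7.65,0],
  [0,0,-12,7.65,0],
  [0,0,-12,7.65,0],
  [0,0,-12,7.65,0],
  [0,0,-12,7.65,0],
  [0,0,-12,7.65,0],
  [0,0,-12,7.66,0],
  [0,0,0,0,0],
  [0,0,0,0,0],
])

```text
t: 1.2
eef_pos: [255.8, 570.1, 330.1]
tcp_rot: [-3.141, 0.0, 1.522]
ft_force: [-0.0, -0.6, -0.1]
opening: 0.997
grip_force: 0.0
```

carry_out([
  [-21,25,0,0,0],
  [-21,25,0,0,0],
  [-21,25,0,0,0],
  [-21,25,0,0,0],
  [-21,25,0,0,0],
  [-21,25,0,0,0],
  [-21,25,0,0,0],
  [-21,25,0,0,0],
  [-21,25,0,0,0],
  [-20.5,24.5,0,0,0],
  [0,0,0,0,0],
  [0,0,0,0,0],
])

```text
t: 2.4
eef_pos: [493.9, 347.5, 329.7]
tcp_rot: [-3.14, 0.001, 1.519]
ft_force: [0.1, -0.1, 0.2]
opening: 1.0
grip_force: 0.0
```

Next I go down to z≈232, then close until there is contact.

carry_out([
  [1,1,25,0,0],
  [0,0,25,0,0],
  [0,0,25,0,0],
  [0,0,15,0,0],
  [0,0,8,0,0],
  [0,0,0,0,0.2],
  [0,0,0,0,0.3],
  [0,0,0,0,0.4],
  [0,0,0,0,0.45],
])

```text
t: 3.3
eef_pos: [495.1, 349.0, 233.4]
tcp_rot: [3.141, -0.001, 1.518]
ft_force: [0.7, 0.2, 0.3]
opening: 0.719
grip_force: 0.0
```

```bash
cat > look.py <<'E'
import sys
from cell import env
from h import *
k=sys.argv[1]; crops=[]
for n,a in (("top",sys.argv[2]),("side",sys.argv[3])):
    c=env.read_camera(n);np.savez(f"pics/{n}{k}.npz",**c)
    X=np.array(eval(a),float);u,v=proj(c,X)[0].astype(int);u=np.clip(u,50,510);v=np.clip(v,60,360)
    crops.append(cv2.resize(c["color"][v-60:v+60,u-50:u+50,::-1],(400,480),interpolation=cv2.INTER_CUBIC)); print(n,u-50,v-60)
cv2.imwrite(f"pics/look{k}.png",np.hstack(crops))
E
python3 look.py 1 "[505,348,215]" "[505,348,215]"
```

```text
top 40 192
side 112 91
```

View pics/look1.png

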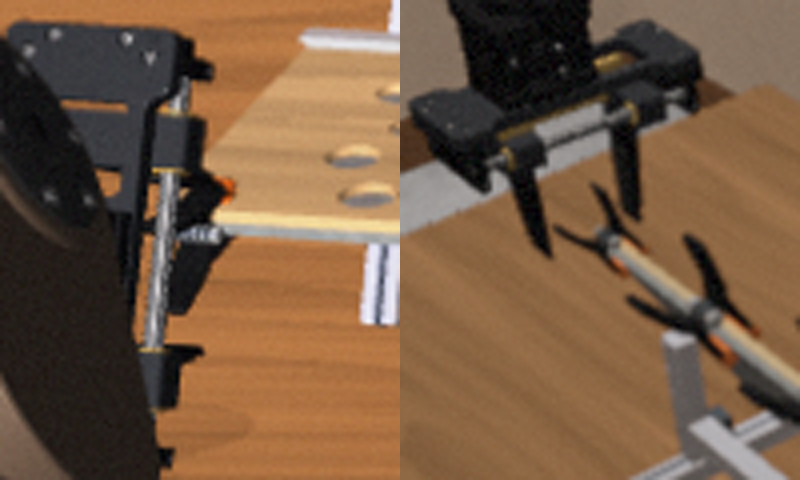

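```bash
python3 - <<'E'
from h import *
n=np.array([.9986,-.0528,0]);T=np.array([495.1,349,225.4])
for k,o in(("top1",(40,192)),("side1",(112,91))):
    c=load(k)
    for X in(T+34*n,T-34*n,T,np.array([508.8,348,215.4])): print(k,(proj(c,X)[0]-o)*4+(400*(k[0]=='s'),0))
E
```

```text
top1 [195.77343904 186.37539347]
top1 [179.84818131 339.53968371]
top1 [187.81208681 262.61027927]
top1 [200.26173757 233.07343775]
side1 [630.47056978 217.36903999]
side1 [544.4567996  252.29589608]
side1 [588.08172618 234.58972261]
side1 [607.8116218  239.96270858]
```

carry_out([
  [0,0,0,0,0.5],
  [0,0,0,0,0.55],
  [0,0,0,0,0.6],
  [0,0,0,0,0.62],
  [0,0,0,0,0.62],
  [0,0,0,0,0.62],
])

```text
t: 4.0
eef_pos: [495.0, 348.8, 232.6]
tcp_rot: [-3.141, 0.0, 1.518]
ft_force: [-0.1, 0.1, -0.7]
opening: 0.409
grip_force: 27.4
```

carry_out([
  [0,-2,-3.46,0,0.64],
  [0,-2,-3.46,0,0.64],
  [0,-2.5,-4.33,0,0.64],
  [0,-2.5,-4.33,0,0.64],
  [0,-5,-8.66,0,0.64],
  [0,-5,-8.66,0,0.64],
  [0,-5,-12,0,1],
  [0,0,-20,0,1],
  [0,0,-20,0,1],
  [0,0,0,0,1],
])

```text
t: 5.0
eef_pos: [471.4, 350.6, 320.7]
tcp_rot: [3.137, -0.003, 1.518]
ft_force: [0.4, 0.0, -0.9]
opening: 0.41
grip_force: 27.4
```

```bash
python3 look.py 2 "[490,300,240]" "[480,340,260]"
```

```text
top 61 200
side 104 82
```

View pics/look2.png

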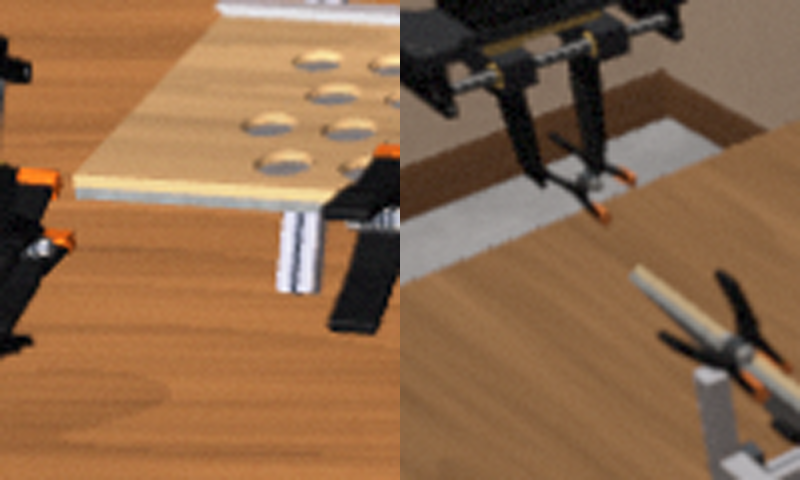

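The small clamp is off and still held at roughly the board's tilt. I'll measure its pose.

```bash
python3 - <<'E'
from h import *
np.set_printoptions(precision=1,suppress=True)
t,s=load("top2"),load("side2")
def T(a,b):return tri(t,(61+a[0]/4,200+a[1]/4),s,(104+(b[0]-400)/4,82+b[1]/4))
f=T((40,178),(628,177));b=T((64,240),(602,214));p=T((41,248),(590,181))
print(f,b,p)
m=(f[0]+b[0])/2;d=m-p[0];print(d,np.degrees(np.arctan2(d[0],-d[2])))
g=f[0]-b[0];print(g,np.degrees(np.arctan2(g[2],g[0])))
E
```

```text
(array([514.5, 350.8, 290.2]), np.float64(1.2170863900633406)) (array([488.9, 346.7, 273.7]), np.float64(0.4942624030702053)) (array([484.2, 344.7, 301.4]), np.float64(1.237421911810407))
[ 17.4   4.  -19.4] 41.936993541062904
[25.6  4.1 16.5] 32.72549031970102
```

carry_out([
  [0,0,-25,0,1],
  [0,0,-25,0,1],
  [-47,4.4,0,0,1],
  [-47,4.4,0,0,1],
  [-47,4.4,0,0,1],
  [-47,4.4,0,0,1],
  [-47,4.4,0,0,1],
  [-47,4.4,0,0,1],
  [-47,4.4,0,0,1],
  [-47,4.4,0,0,1],
  [-47,4.4,0,0,1],
  [-47,4.4,0,0,1],
])

```text
t: 6.3
eef_pos: [489.5, -123.4, 366.5]
tcp_rot: [-3.14, -0.001, 1.518]
ft_force: [0.7, 0.6, -0.3]
opening: 0.409
grip_force: 27.4
```

carry_out([
  [0,0,0,-2.5,1],
  [0,0,0,0,1],
])

```text
t: 6.5
eef_pos: [489.7, -122.6, 366.2]
tcp_rot: [-3.14, -0.001, 1.56]
ft_force: [-0.7, 0.8, -0.3]
opening: 0.405
grip_force: 27.4
```

carry_out([
  [0,-5,40,0,1],
  [0,0,40,0,1],
  [0,0,40,0,1],
  [0,0,40,0,1],
  [0,0,40,0,1],
  [0,0,25,0,1],
  [0,0,15,0,1],
  [0,0,0,0,1],
  [0,5,0,0,1],
  [0,5,0,0,1],
  [0,5,0,0,1],
  [0,0,0,0,1],
])

```text
t: 7.7
eef_pos: [501.1, -121.7, 128.2]
tcp_rot: [3.14, 0.0, 1.562]
ft_force: [0.5, -0.6, -0.6]
opening: 0.407
grip_force: 27.4
```

carry_out([
  [0,3,0,0,1],
  [0,3,0,0,1],
  [0,3,0,0,1],
  [0,0,0,0,1],
])

```text
t: 8.1
eef_pos: [508.9, -121.7, 127.4]
tcp_rot: [-3.14, -0.0, 1.562]
ft_force: [-2.0, -0.6, 0.5]
opening: 0.41
grip_force: 27.4
```

carry_out([
  [0,3,0,0,1],
  [0,3,0,0,1],
  [0,3,0,0,1],
  [0,0,0,0,1],
])

```text
t: 8.5
eef_pos: [510.6, -120.5, 126.8]
tcp_rot: [-3.124, -0.004, 1.563]
ft_force: [-39.7, -2.6, 23.0]
opening: 0.411
grip_force: 31.4
```

carry_out([
  [0,-8,0,0,1],
  [0,0,0,0,1],
])

```text
t: 8.7
eef_pos: [509.2, -121.7, 127.5]
tcp_rot: [-3.14, -0.0, 1.561]
ft_force: [-7.4, 0.9, 1.6]
opening: 0.41
grip_force: 27.4
```

```bash
python3 look.py 3 "[525,-110,110]" "[525,-120,110]"
```

```text
top 289 186
side 237 199
```

View pics/look3.png

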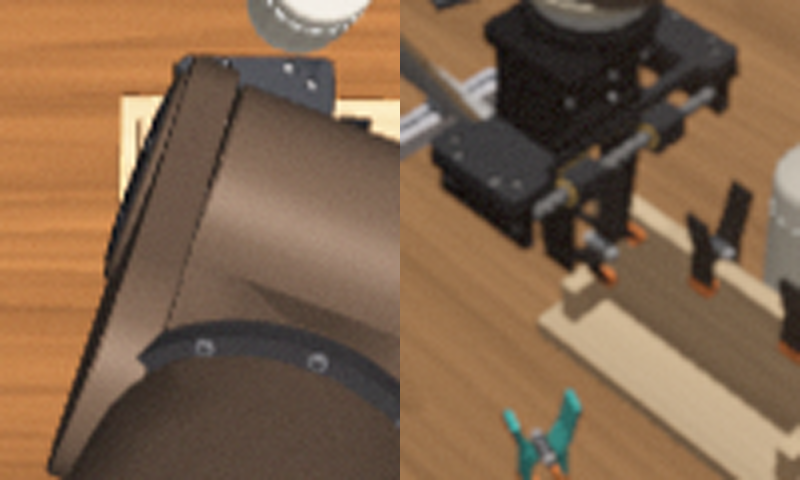

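```bash
python3 - <<'E'
from h import *
np.set_printoptions(precision=1,suppress=True)
s=load("side3");T=np.array([509.2,-121.7,127.5])
def Y(p,y=-122):
    o,d=ray(s,(237+(p[0]-400)/4,199+p[1]/4));return o+d*(y-o[1])/d[1]-T
for p in((637,233),(607,273),(600,243)):print(Y(p))
# same check with earlier view, plane y=349
s2=load("side2");T2=np.array([471.4,350.6,320.7])
for p in((628,177),(602,214),(590,181)):
    o,d=ray(s2,(104+(p[0]-400)/4,82+p[1]/4));print("before",o+d*(350-o[1])/d[1]-T2)
E
```

```text
[ 44.8  -0.3 -29. ]
[ 18.5  -0.3 -45. ]
[ 11.5  -0.3 -13.5]
before [ 43.3  -0.6 -30.3]
before [ 19.   -0.6 -48.9]
before [ 15.   -0.6 -22.2]
```

carry_out([
  [0,-5,-10,0,1],
  [0,0,-30,0,1],
  [0,10,0,0,1],
  [0,13,0,0,1],
  [0,0,0,0,1],
  [0,0,10,0,1],
  [0,0,8,0,1],
  [0,0,0,0,1],
])

```text
t: 9.6
eef_pos: [527.2, -121.7, 147.9]
tcp_rot: [-3.139, -0.001, 1.561]
ft_force: [-0.9, 0.0, -1.3]
opening: 0.406
grip_force: 27.4
```

carry_out([
  [0,0,3,0,1],
  [0,0,3,0,1],
  [0,0,0,0,1],
])

```text
t: 9.9
eef_pos: [528.0, -121.9, 143.2]
tcp_rot: [-3.141, -0.0, 1.562]
ft_force: [0.3, 0.1, -0.2]
opening: 0.411
grip_force: 27.4
```

```bash
python3 look.py 4 "[525,-110,110]" "[535,-120,110]"
```

```text
top 289 186
side 240 197
```

View pics/look4.png

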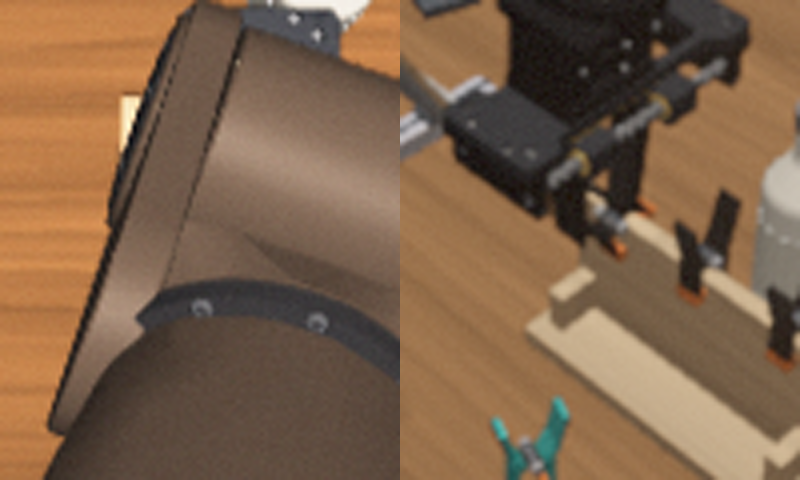

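carry_out([
  [0,0,1.5,0,1],
  [0,0,0,0,0.58],
  [0,2,0,0,0.56],
  [0,3,0,0,0.53],
  [0,3,0,0,0.5],
  [0,3,0,0,0.48],
  [0,3,0,0,0.46],
  [0,0,0,0,0.46],
  [0,0,0,0,0.46],
])

```text
t: 10.9
eef_pos: [542.4, -122.1, 142.0]
tcp_rot: [3.141, -0.0, 1.562]
ft_force: [1.0, 0.4, 0.6]
opening: 0.536
grip_force: 0.7
```

carry_out([
  [0,2,0,0,0.4],
  [0,3,0,0,0.3],
  [0,3,0,0,0.2],
  [0,4,0,0,0.2],
  [0,4,0,0,0.2],
  [0,0,0,0,0.2],
])

```text
t: 11.5
eef_pos: [558.7, -122.2, 141.9]
tcp_rot: [3.141, -0.0, 1.562]
ft_force: [-0.6, -0.3, -0.1]
opening: 0.798
grip_force: 0.0
```

```bash
python3 look.py 5 "[525,-110,110]" "[545,-120,110]"
```

```text
top 289 186
side 243 195
```

View pics/look5.png

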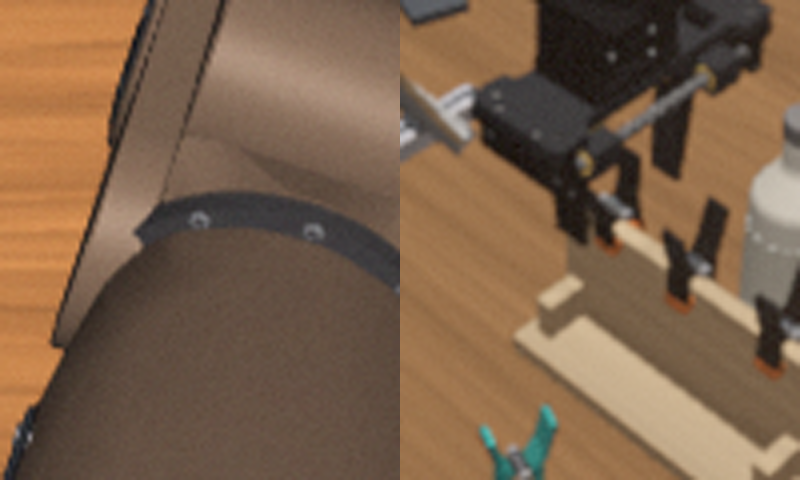

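```bash
python3 - <<'E'
from h import *
s=load("side5")
for p,y in(((618,206),-122),((696,266),-180)):
    o,d=ray(s,(243+(p[0]-400)/4,195+p[1]/4));print(o+d*(y-o[1])/d[1])
for X in([558,-122,122],[558,-180,122],[558,-122,126]):print((proj(s,X)[0]-(243,195))*4+(400,0))
E
```

```text
[ 556.89461959 -122.          133.42725961]
[ 563.13400013 -180.          119.57184003]
[618.62234016 218.56698253]
[690.54919063 267.58461949]
[618.83813687 213.87214212]
```

carry_out([
  [0,-1,-6,0,0.2],
  [0,0,0,0,0.4],
  [0,0,0,0,0.5],
  [0,0,0,0,0.6],
  [0,0,0,0,0.7],
  [0,0,0,0,1],
  [0,0,0,0,1],
  [0,0,0,0,1],
])

```text
t: 12.4
eef_pos: [557.1, -122.2, 147.9]
tcp_rot: [-3.142, -0.0, 1.562]
ft_force: [-0.1, -0.0, 0.4]
opening: 0.299
grip_force: 30.0
```

carry_out([
  [0,0,3,0,1],
  [0,0,3,0,1],
  [0,0,3,0,1],
  [0,0,2,0,1],
  [0,0,0,0,1],
])

```text
t: 12.9
eef_pos: [557.0, -122.2, 136.6]
tcp_rot: [-3.141, -0.0, 1.562]
ft_force: [-1.1, 0.9, -0.7]
opening: 0.301
grip_force: 30.0
```

carry_out([
  [0,0,0,0,0.65],
  [0,0,0,0,0.6],
  [0,0,0,0,0.5],
  [0,0,0,0,0.3],
  [0,0,0,0,0],
  [0,0,0,0,0],
  [0,0,-20,0,0],
  [0,0,-40,0,0],
  [0,0,-40,0,0],
  [0,0,-40,0,0],
  [0,0,-40,0,0],
  [0,0,0,0,0],
])

```text
t: 14.1
eef_pos: [558.4, -122.6, 322.4]
tcp_rot: [3.133, 0.003, 1.562]
ft_force: [0.2, 0.6, -0.4]
opening: 0.999
grip_force: 0.0
```

carry_out([
  [35,-7.9,0,0,0],
  [35,-7.9,0,0,0],
  [35,-7.9,0,0,0],
  [35,-7.9,0,0,0],
  [35,-7.9,0,0,0],
  [35,-7.9,0,0,0],
  [35,-7.9,0,0,0],
  [35,-7.9,0,0,0],
  [35,-7.9,0,0,0],
  [35,-7.9,0,0,0],
  [0,0,0,2.5,0],
  [0,0,0,0,0],
])

```text
t: 15.3
eef_pos: [480.8, 229.2, 316.3]
tcp_rot: [-3.141, 0.0, 1.519]
ft_force: [-0.6, -0.4, -0.6]
opening: 0.994
grip_force: 0.0
```

carry_out([
  [-1,2,25,0,0],
  [0,0,25,0,0],
  [0,0,20,0,0],
  [0,0,11,0,0],
  [0,0,0,0,0.2],
  [0,0,0,0,0.28],
  [0,0,0,0,0.33],
  [0,0,0,0,0.38],
  [0,0,0,0,0.42],
  [0,0,0,0,0.46],
  [0,0,0,0,0.48],
  [0,0,0,0,0.48],
])

```text
t: 16.5
eef_pos: [483.2, 227.4, 236.0]
tcp_rot: [-3.141, -0.0, 1.518]
ft_force: [0.7, -0.0, -0.8]
opening: 0.581
grip_force: 27.4
```

carry_out([
  [0,-2,-3.5,0,0.52],
  [0,-2,-3.5,0,0.52],
  [0,-2.5,-4.3,0,0.52],
  [0,-2.5,-4.3,0,0.52],
  [0,-5,-8.7,0,0.52],
  [0,-5,-8.7,0,0.52],
  [0,-5,-8.7,0,0.52],
  [0,-5,-8.7,0,0.52],
  [0,0,-15,0,0.52],
  [0,0,0,0,0.52],
])

```text
t: 17.5
eef_pos: [454.6, 229.2, 303.5]
tcp_rot: [3.138, -0.001, 1.518]
ft_force: [0.5, -0.3, -0.4]
opening: 0.578
grip_force: 27.4
```

```bash
python3 look.py 6 "[490,220,240]" "[480,215,240]"
```

```text
top 106 200
side 132 106
```

View pics/look6.png

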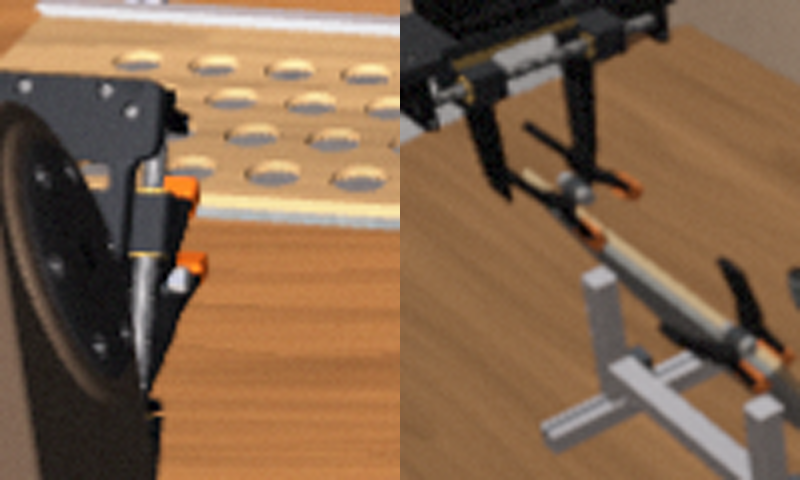

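```bash
python3 - <<'E'
from h import *
np.set_printoptions(precision=1,suppress=True)
t,s=load("top6"),load("side6");T0=np.array([454.6,229.2,303.5])
def T(a,b):return tri(t,(106+a[0]/4,200+a[1]/4),s,(132+(b[0]-400)/4,106+b[1]/4))
f=T((182,188),(630,185));b=T((192,265),(596,234))
print(f,b,(f[0]+b[0])/2-T0)
g=f[0]-b[0];print(g,np.degrees(np.arctan2(g[2],g[0])))
# model at 30deg: jaw rel TCP at grab
piv=np.array([502.4,227,215.4])-np.array([483.2,227.4,236.]);print("expected jaw rel",piv+34*np.array([.5,-.03,-.866]))
# panel moved? edge row compare at several columns between top0 and top6
a=load("top0");
E
```

```text
(array([511.7, 222.9, 266.4]), np.float64(0.7214447542343354)) (array([480.5, 223.2, 243.1]), np.float64(0.7079807008174992)) [ 41.5  -6.2 -48.7]
[31.2 -0.3 23.4] 36.790925265942924
expected jaw rel [ 36.2  -1.4 -50. ]
```

carry_out([
  [30,-3.2,0,0,0.52],
  [30,-3.2,0,0,0.52],
  [30,-3.2,0,0,0.52],
  [30,-3.3,0,0,0.52],
  [0,0,0,0,0.52],
  [0,5,8.7,0,0.52],
  [0,5,8.7,0,0.52],
  [0,5,8.7,0,0.52],
  [0,5,8.7,0,0.52],
  [0,0,0,0,0.52],
])

```text
t: 18.6
eef_pos: [468.2, 347.5, 265.0]
tcp_rot: [-3.14, 0.001, 1.517]
ft_force: [0.4, -0.1, -0.6]
opening: 0.578
grip_force: 27.4
```

```bash
python3 look.py 7 "[500,330,230]" "[500,340,220]"
```

```text
top 46 194
side 112 91
```

View pics/look7.png

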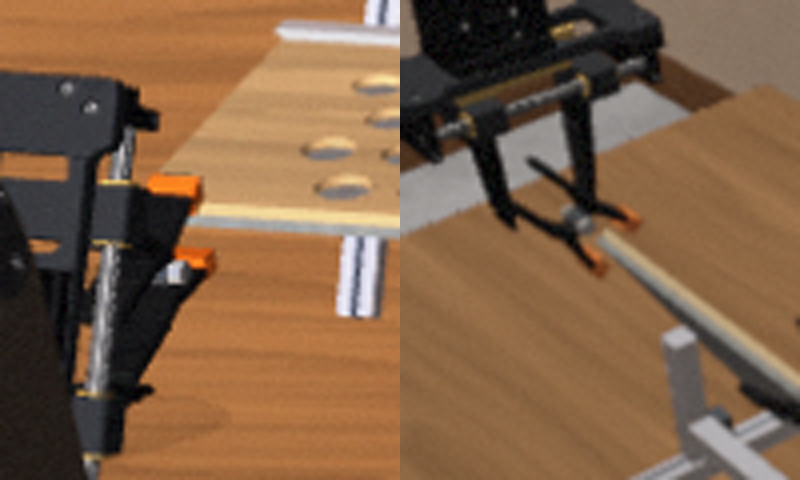

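carry_out([
  [0,2.5,4.3,0,0.52],
  [0,2.5,4.3,0,0.52],
  [0,2.5,4.3,0,0.52],
  [0,2.5,4.3,0,0.52],
  [0,0,0,0,0.52],
])

```text
t: 19.2
eef_pos: [477.9, 347.7, 248.7]
tcp_rot: [-3.141, 0.001, 1.518]
ft_force: [0.6, 0.8, -1.0]
opening: 0.578
grip_force: 27.4
```

carry_out([
  [0,2.5,4.3,0,0.52],
  [0,2.5,4.3,0,0.52],
  [0,2,2.5,0,0.52],
  [0,0,0,0,0.52],
])

```text
t: 19.6
eef_pos: [484.9, 347.4, 237.8]
tcp_rot: [-3.141, 0.0, 1.518]
ft_force: [0.6, 0.4, -1.0]
opening: 0.573
grip_force: 27.4
```

I've viewed 11 pictures, one over the limit of 10, so I won't view any more. From here I check by masks and rays only.

carry_out([
  [0,1.5,2.6,0,0.52],
  [0,1.5,2.6,0,0.52],
  [0,0,0,0,0.52],
])

```text
t: 19.9
eef_pos: [487.9, 347.3, 233.0]
tcp_rot: [3.142, -0.0, 1.518]
ft_force: [0.5, -0.2, -0.8]
opening: 0.577
grip_force: 27.4
```

carry_out([
  [0,0,0,0,0.4],
  [0,0,0,0,0.38],
  [0,0,0,0,0.36],
  [0,0,0,0,0.34],
  [0,0,0,0,0.32],
  [0,0,0,0,0.3],
  [0,0,0,0,0.3],
])

```text
t: 20.6
eef_pos: [488.4, 347.4, 233.8]
tcp_rot: [3.14, -0.001, 1.518]
ft_force: [2.9, -0.6, 2.5]
opening: 0.699
grip_force: 1.4
```

carry_out([
  [0,0,0,0,0.15],
  [0,0,0,0,0],
  [0,0,0,0,0],
  [0,0,-20,0,0],
  [0,0,-40,0,0],
  [0,0,-40,0,0],
  [20,-25,0,0,0],
  [25,-30,0,0,0],
  [25,-30,0,0,0],
  [25,-30,0,0,0],
  [25,-30,0,0,0],
  [25,-30,0,0,0],
])

```text
t: 21.8
eef_pos: [319.0, 502.2, 333.0]
tcp_rot: [-3.141, 0.0, 1.518]
ft_force: [0.2, 0.6, 0.6]
opening: 0.998
grip_force: 0.0
```

carry_out([
  [30,-25,0,0,0],
  [30,-25,0,0,0],
  [20,-10,0,0,0],
  [0,0,0,0,0],
])

```text
t: 22.2
eef_pos: [263.1, 586.1, 332.2]
tcp_rot: [-3.141, 0.001, 1.521]
ft_force: [0.2, -0.6, 0.4]
opening: 1.002
grip_force: 0.0
```

```bash
python3 - <<'E'
from cell import env
from h import *
np.set_printoptions(precision=1,suppress=True)
for n in("top","side"):
    c=env.read_camera(n);np.savez(f"pics/{n}8.npz",**c)
def comps(k,lo,hi,mn,box=None):
    im=load(k)["color"];h=cv2.cvtColor(im,cv2.COLOR_RGB2HSV);m=cv2.inRange(h,lo,hi)
    if box: z=np.zeros_like(m);x0,y0,x1,y1=box;z[y0:y1,x0:x1]=255;m&=z
    n,l,st,ce=cv2.connectedComponentsWithStats(m)
    return [(tuple(int(v) for v in s),q.round(1)) for s,q in zip(st[1:],ce[1:]) if s[4]>=mn]
O=((3,190,130),(14,255,255));B=((0,0,0),(180,255,60))
for k in("top0","top8","side0","side8"):
    print(k,"orange",comps(k,*O,5))
for k in("top0","top8"):
    print(k,"black",comps(k,*B,25,(60,190,440,300)))
for k in("side0","side8"):
    print(k,"black",comps(k,*B,25,(140,120,360,320)))
print(env.state()["eef_pos"])
E
```

```text
top0 orange [((89, 236, 9, 4, 16), array([ 93.6, 237.2])), ((155, 236, 12, 4, 33), array([160.6, 237.5])), ((223, 240, 13, 4, 32), array([229. , 241.8])), ((420, 278, 5, 4, 11), array([421.5, 279.2])), ((421, 288, 4, 2, 5), array([422.2, 288.6]))]
top8 orange [((91, 231, 13, 4, 34), array([ 97.7, 232.8])), ((223, 241, 13, 3, 31), array([229.2, 241.8])), ((432, 274, 4, 5, 5), array([433.6, 276. ])), ((420, 278, 5, 4, 11), array([421.7, 279.4]))]
side0 orange []
side8 orange []
top0 black [((370, 216, 11, 10, 74), array([375.1, 220.4])), ((404, 217, 14, 10, 84), array([410.8, 221.2])), ((369, 231, 13, 7, 57), array([375.3, 234.3])), ((404, 231, 15, 8, 64), array([411.2, 234.8])), ((75, 239, 22, 12, 126), array([ 86.3, 244.6])), ((142, 240, 24, 16, 215), array([153.8, 247.4])), ((216, 244, 19, 16, 206), array([225.3, 251.7])), ((78, 251, 20, 20, 181), array([ 86.2, 260.5])), ((143, 255, 23, 28, 312), array([153.1, 269.8])), ((216, 262, 17, 26, 321), array([224.1, 274.7]))]
top8 black [((340, 217, 10, 10, 70), array([344.6, 221.1])), ((370, 216, 11, 10, 74), array([375.1, 220.4])), ((404
[... 951 characters left out ...]
 43, 101), array([185.8, 298.5]))]
side8 black [((159, 133, 17, 22, 79), array([165.8, 143.4])), ((146, 148, 23, 14, 67), array([157.9, 153.7])), ((179, 167, 42, 36, 188), array([203.7, 188.3])), ((212, 171, 16, 23, 104), array([218.4, 182.3])), ((230, 171, 14, 13, 124), array([236.8, 176.8])), ((225, 203, 14, 14, 33), array([231.1, 209.6])), ((230, 229, 5, 7, 29), array([232., 232.])), ((298, 234, 7, 17, 69), array([301.1, 241.4])), ((290, 242, 8, 16, 64), array([293.5, 250.2])), ((316, 245, 9, 16, 77), array([320.1, 252.7])), ((309, 253, 7, 17, 74), array([312. , 261.4])), ((332, 260, 16, 27, 177), array([339.4, 272.7])), ((166, 277, 37, 43, 99), array([186.1, 298.8]))]
[264.7 584.2 332.6]
```

The clamps measure well: the left large clamp matches the expected pose, and small_1 sits level with the parked clamps. As a last check I difference the before and after top views to see whether anything else moved, then hand in.

```bash
python3 - <<'E'
from h import *
a,b=load("top0")["color"],load("top8")["color"]
m=(cv2.absdiff(a,b).max(2)>40).astype(np.uint8)
m=cv2.dilate(m,np.ones((5,5)))
for s in cv2.connectedComponentsWithStats(m)[2][1:]:
    if s[4]>40: print(s)
E
```

```text
[336 214  17  28 418]
[  70  229   37   52 1176]
[ 139  234   31   52 1107]
```

Only the three intended places changed.

```bash
python3 -c "
from cell import env
print(env.job_done())"
```

```text
the job is handed in; nothing more can be done
None
```

The job is handed in: the small clamp is on the rack, and the middle large clamp is now on the panel's left end with the right one left in place; a before/after top view showed nothing else moved, but I viewed 11 pictures against the limit of 10.

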